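# Prop the drying chest's lid open on its stay

## Robot

A 7-joint arm with a two-finger parallel gripper is mounted at the origin on the work surface. World frame = base frame: x ahead of the robot, y to its left, z up, the work surface at z = 0. Lengths are in m, angles in rad, forces in N, time in s.
With the tool pointing down it reaches from about 0.425 to 0.825 m from the base axis. Payload 3.6 kg.
Tool frame: the origin (TCP) lies where the fingers leave the gripper's body, on its centre line; the fingertips stand 73 mm ahead of it and the grasp point (between the pads) lies 54 mm ahead of it; z points along the fingers, y is the line along which they close (so a half turn about z gives the same grasp; the last joint's range is limited). The gripper opens to 85 mm and grips with 20 to 120 N. Pads are 22 mm wide; open, the fingers measure 114 mm over their backs; the gripper's body (76 mm by 85 mm) begins 54 mm behind the grasp point. The pads swing forward as they close: fully open they stand 13 mm farther back than shut.
Start: joints at [-1.323, 0.615, -0.013, 1.423, 0.008, 1.103, -0.04], TCP at [0.176, 0.626, 0.304] pointing down, gripper open.
Joint ranges: [-3.12, 3.12], [-0.3, 2.06], [-1.34, 1.32], [0.26, 2.42], [-1.36, 4.5], [0.01, 1.98], [-2.84, 2.84]. Speed limits (rad/s): [2.79, 2.79, 3.14, 3.14, 3.14, 3.14, 3.14].

## Interface

Orientations are given as a unit quaternion [x, y, z, w].
In Python, from station import arm, snapshot, camera_info, ticket gives the robot as it stands. Calls block until the motion is done:
- arm.movep(position, orientation): joint-space move of the TCP to a pose.
- arm.line_to(position, velocity=0.15, ori=None): straight line of the TCP; ori=None keeps the orientation; velocity is the mean speed in m/s.
- arm.move_j(angles): joint-space move.
- arm.move_gripper(opening, effort=None): opening from 0.0 (shut) to 1.0 (fully open); effort is the grip in N (None keeps the last); returns when the fingers have stopped.
- arm.pause(seconds).
- arm.ik(position, orientation): joint angles nearest the present ones, or None.
- snapshot(name): name is "scene" or "side" or "wrist"; returns the picture (400x640x3 uint8, blue, green, red); there is no depth.
- camera_info(name): a dict with "fx", "fy", "cx", "cy" (pixels), "R" (3x3) and "t" (3): a world point X has camera coordinates R X + t; the wrist camera has in their place "T_tool_cam" (4x4, takes a point from camera to tool coordinates, whose origin is the TCP and whose axes are the flange's). Camera axes: x right, y down, z forward; pixel columns grow to the right and rows downward; lengths in m; the calibration is good to about 2 mm. A picture is of the moment at which its call begins: read the wrist's pose just before it. camera_info takes no time and is no camera call.
A pose or a line that the arm cannot do raises arm.MotionError and nothing moves.
- ticket.finish_job(): hands the job in; it is judged then, once.
Readings, each from a call of its own:
- arm.read_time(): time.
- arm.read_joint_positions(): joint angles.
- arm.read_dq(): joint speeds.
- arm.read_effort(): joint torques, N m.
- arm.read_tool_pos(): TCP position.
- arm.read_eef_rot(): TCP orientation.
- arm.read_ft_force(): force on the tool from outside, world axes, zero at the start.
- arm.read_wrist_torque(): the same for the moment, N m.
- arm.read_opening(): opening from 0.0 (shut) to 1.0 (fully open).
- arm.read_finger_force(): force on a finger pad.
Only numpy, scipy, OpenCV 4.12 (cv2) and the standard library are available. Lean on these libraries where they do the work, as an engineer would, in place of code of your own. Each camera call takes 0.05 s, during which the arm holds its last target. There are 200 camera calls.

## Task

Lift the frame lid of the wooden tile-drying chest right up to its stop, flip the steel stay up from inside the chest, and bring the lid back down onto it so that the lid is propped half open with the stay's roller against the lid's runner and butted up to the catch block, on the hinge side of it. Do not let the lid slam or drop, and leave the other things on the table where they are.

Things in the scene. Friction and masses are not known exactly. Their poses are not given: they have to be found in the camera images.
- chest: fixed wooden box, 185 (x) x 240 (y) x 138 mm high. Origin on the table under its middle (walls' outsides at x -90, +95, y +-120 mm); x points from handle side to hinge side. A deck, top at 128 mm, closes the inside from the front to x +15 mm, with a 32 mm slot at y +40 mm for the stay; behind it, to x +87 mm, an open well, floor at 50 mm, where the stay's last 50 mm can be gripped from both sides
- lid_hinge (a point): middle of the lid's hinge line, 140 mm above the table, at x +90 mm in the chest. Turns with the lid: x points from handle to hinge in the lid's plane, y along the hinge line, z out of the lid's top. At its stop the lid leans out over the well: a vertical gripper cannot reach the stay's end; come in tilted 30 to 40 degrees, gripper body leaning towards the chest's handle side
- lid (a joint): lid angle, rad: 0 closed, grows as the handle side rises, stop at 1.24. The lid is an open wooden frame, 175 mm from hinge to front edge, 240 mm wide, 12 mm thick, underside in the hinge plane, 0.6 kg. A weak spring keeps it at the stop once raised above about 1.1; lower down it falls shut by its own weight
- lid_handle (a point): middle of the lid's handle, a round steel bar 16 mm thick, 120 mm long along y, held at its ends by two arms, 32 mm clear of the lid's front edge; 215 mm from the hinge line, 6 mm above the lid's underside plane. It can be pinched from above and turns between the fingers as the lid swings. Axes as lid_hinge
- stay_pivot (a point): pivot of the stay, 118 mm above the table, at x -52, y +40 mm in the chest; axes as the chest. The pivot is stiff (about 0.06 N m): the stay stays where it is put, and a lid merely laid on the roller does not push it to the catch
- stay (a joint): stay angle, rad: 0 lying level in its slot, pointing to the hinge side; grows as its free end swings up and over towards the handle side; goes to 1.75, starts at 0. A steel bar 14 mm square. Left at 0.85 to 1.03, it meets the lid at a lid angle of about 0.8, on the hinge side of the catch. Past 1.08 it may meet the wrong side of the catch; below 0.7 the lid pushes it down again
- stay_roller (a point): middle of the roller at the stay's free end, 110 mm from the pivot: steel, 20 mm in diameter, 22 mm wide along y (grip width). Axes: x along the stay from pivot to roller, y as the chest's y. Seated, its middle lies 10 mm from catch_face along that point's +x
- catch_face (a point): middle of the hinge-side face of the catch, a steel block (12 x 24 mm, 16 mm deep) under the lid's runner (16 mm wide bar above the stay), clamped 126 to 146 mm from the hinge; point 10 mm below the runner. Axes as lid_hinge. Press the handle down with 4 to 12 N so that the roller runs along the runner until it stops firmly here and the lid gives no more (lid angle then 0.72 to 0.82)
- pebble_jar: bystander, to be left alone: clear round jar, 60 mm across, 90 mm tall; origin under its middle
- border_strip: bystander, to be left alone: flat grey relief tile, 160 x 36 x 9 mm; origin under its middle
- fish_plaque: bystander, to be left alone: flat terracotta-coloured ceramic fish, about 135 mm long, 12 mm thick; origin under its middle
- glue_bottle: bystander, to be left alone: white bottle, 56 mm across, 160 mm tall; origin under its middle
- mug: bystander, to be left alone: blue mug, 76 mm across, 90 mm tall; origin under its middle
- spreader: bystander, to be left alone: spatula lying flat; origin under its middle
- tile_bowl: bystander, to be left alone: white bowl, 120 mm across, 45 mm tall; origin under its middle

How it is judged:
By the outcome, as a careful person would: the job done as asked, in the order asked, and still so for the second after the job is handed in, with the robot touching nothing.
It also fails if it takes over 64 s, if anything falls off the work surface, if the arm or the gripper's body presses on something with over 40 N, if the wrist force passes 120 N, or if a joint passes its speed limit or range.

## Working session

There is one attempt and no reset: what is moved stays moved. The work goes in short steps, each a Python script; the robot and the scene stay as the last script left them, time stands still between calls to the robot, and variables do not carry over. Pictures are saved under pics/ and viewed, at most 10 in all, crops included, and the job is handed in when it is done.

```bash
mkdir -p pics; ls
python3 - <<'E'
from station import arm, snapshot, camera_info
import cv2
for n in("scene","side"):
    im=snapshot(n); cv2.imwrite(f"pics/{n}0.png",im); c=camera_info(n); print(n,c)
print(camera_info("wrist"),arm.read_time(),arm.read_eef_rot(),arm.read_ft_force())
E
```

```text
pics
scene {'fx': 505.3030865167957, 'fy': 505.3030865167957, 'cx': 312.5517319476252, 'cy': 188.39345083192504, 'R': array([[ 0.29451193,  0.9556333 ,  0.00526551],
       [ 0.65697171, -0.19846134, -0.72732474],
       [-0.69401074,  0.2176651 , -0.68627327]]), 't': array([-0.17276266, -0.28280546,  1.87294989])}
side {'fx': 414.0542615843498, 'fy': 414.0542615843498, 'cx': 318.7789042039509, 'cy': 194.26231272719062, 'R': array([[ 0.76902996, -0.63920153,  0.00378482],
       [-0.48837684, -0.59137078, -0.64169203],
       [ 0.41240876,  0.49163198, -0.76695307]]), 't': array([-0.40064558,  0.35564959,  1.15813701])}
{'fx': 347.23570936374966, 'fy': 347.23570936374966, 'cx': 323.6777546902993, 'cy': 201.4845557290877, 'T_tool_cam': array([[-2.02843271e-03, -9.55096255e-01, -2.96288761e-01,
         7.35787470e-02],
       [ 9.99997921e-01, -1.87585490e-03, -7.99242297e-04,
         4.57956833e-04],
       [ 2.07558602e-04, -2.96289766e-01,  9.55098074e-01,
        -7.07755047e-02],
       [ 0.00000000e+00,  0.00000000e+00,  0.00000000e+00,
         1.00000000e+00]])} 0.1 [ 1.36912057e-01  9.90582520e-01 -1.15732339e-03 -1.44087220e-04] [-0.59963474  0.40432998 -0.14522894]
```

View pics/scene0.png

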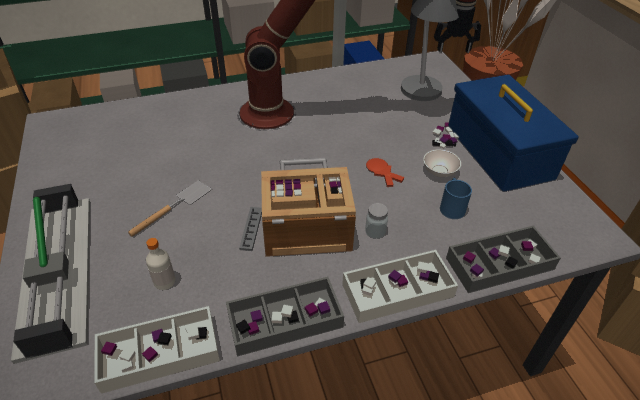

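View pics/side0.png

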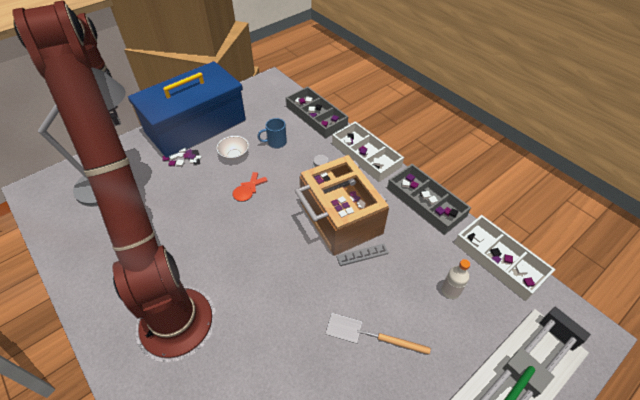

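The chest sits ahead of the robot, with its handle facing it (scene ~(305,165), side ~(312,205)). The lid's corners are visible in both views, so I'll enlarge the two.

Run:
```python
import cv2,numpy as np
a=cv2.imread("pics/scene0.png")[150:260,235:365]; b=cv2.imread("pics/side0.png")[145:275,285:400]
a=cv2.resize(a,None,fx=3,fy=3,interpolation=2); b=cv2.resize(b,None,fx=3,fy=3,interpolation=2)
o=np.zeros((400,750,3),np.uint8); o[:330,:390]=a; o[:390,400:745]=b
cv2.imwrite("pics/crop0.png",o)
```

```text
(no output)
```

View pics/crop0.png

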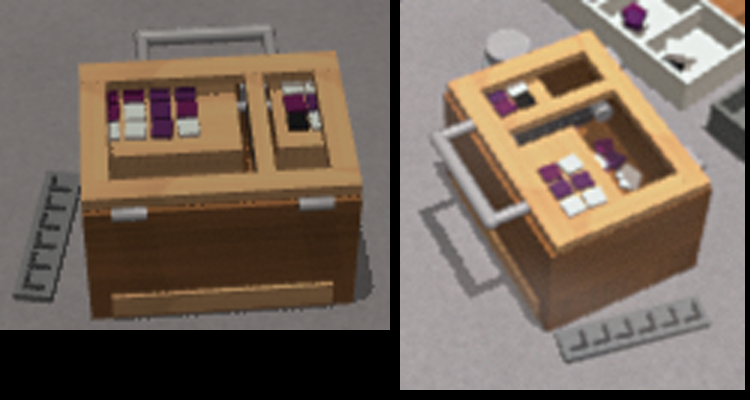

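The crop shows all four lid-top corners in both views, and the runner and stay at scene ~(320,185). I'll cast the corners onto z = 0.152 and fit the chest's pose.

```bash
cat > h.py <<'E'
import numpy as np, cv2
from scipy.spatial.transform import Rotation as Rot
from station import arm, snapshot, camera_info, ticket
def cast(name,uv,z):
    c=camera_info(name); R=np.array(c["R"]); t=np.array(c["t"])
    d=R.T@np.array([(uv[0]-c["cx"])/c["fx"],(uv[1]-c["cy"])/c["fy"],1]); o=-R.T@t
    return o+d*(z-o[2])/d[2]
E
python3 - <<'E'
from h import *
sc=[(78,66),(335,53),(360,190),(81,198)]   # FR(-y) , FL(+y), BL, BR
si=[(152,246),(48,94),(192,34),(308,185)]  # front -y, front +y, back +y, back -y
sc=[(235+u/3,150+v/3) for u,v in sc]; si=[(285+u/3,145+v/3) for u,v in si]
M=np.array([[-85,-120],[-85,120],[90,120],[90,-120]])/1000
def fit(P):
    a=M-M.mean(0); b=P-P.mean(0)
    th=np.arctan2((a[:,0]*b[:,1]-a[:,1]*b[:,0]).sum(),(a*b).sum())
    R=np.array([[np.cos(th),-np.sin(th)],[np.sin(th),np.cos(th)]]); t=P.mean(0)-R@M.mean(0)
    return th,t,1e3*((M@R.T+t)-P)
for n,p in(("scene",sc),("side",si)):
    P=np.array([cast(n,q,.152)[:2] for q in p]); th,t,e=fit(P); print(n,th,t,"\n",e.round(1))
# handle bar ends
H=[(235+140/3,150+37/3),(235+270/3,150+33/3)]
print([cast("scene",h,.146).round(4) for h in H])
H=[(285+38/3,145+136/3),(285+92/3,145+220/3)]
print([cast("side",h,.15).round(4) for h in H])
E
```

```text
scene -0.22972639255508584 [ 0.60058841 -0.02287298] 
 [[-2.4  1.1]
 [ 0.9  1.1]
 [-1.6  1.5]
 [ 3.2 -3.7]]
side -0.21464855859629395 [ 0.58895941 -0.02971286] 
 [[-2.5 -8.5]
 [ 4.   9.1]
 [-2.1  2.4]
 [ 0.7 -3. ]]
[array([ 0.4626, -0.0547,  0.146 ]), array([0.4926, 0.0654, 0.146 ])]
[array([0.4847, 0.0587, 0.15  ]), array([ 0.4594, -0.0591,  0.15  ])]
```

```bash
cat >> h.py <<'E'
def frame(th): return np.array([[np.cos(th),-np.sin(th),0],[np.sin(th),np.cos(th),0],[0,0,1.]])
def quat(th,tilt=0,yaxis='x',s=1):
    """tool z = (sin tilt,0,-cos tilt) in chest; tool y = s*chest axis"""
    z=np.array([np.sin(tilt),0,-np.cos(tilt)])
    y=s*(np.array([0,1.,0]) if yaxis=='y' else np.array([np.cos(tilt),0,np.sin(tilt)]))
    return Rot.from_matrix(frame(th)@np.column_stack([np.cross(y,z),y,z])).as_quat()
def wcast(uv,z,p,q):
    c=camera_info("wrist"); T=np.array(c["T_tool_cam"]); R=Rot.from_quat(q).as_matrix()
    d=R@T[:3,:3]@np.array([(uv[0]-c["cx"])/c["fx"],(uv[1]-c["cy"])/c["fy"],1]); o=np.array(p)+R@T[:3,3]
    return o+d*(z-o[2])/d[2]
E
python3 - <<'E'
from h import *
th=-.225; p=np.array([.565,-.015,.42])
for s in(1,-1): print(s,[None if (j:=arm.ik(list(x),list(quat(th,0,'x',s)))) is None else np.round(j,2) for x in(p,[.474,.002,.2],[.617,-.03,.41])])
for tl in (.6,.7): print([None if (j:=arm.ik(list(x),list(quat(th,tl,'y',1)))) is None else np.round(j,2) for x in([.62,0.,.16],[.575,.01,.25])])
s=1
arm.movep(list(p),list(quat(th,0,'x',s)))
P,Q=arm.read_tool_pos(),arm.read_eef_rot(); im=snapshot("wrist")
cv2.imwrite("pics/w1.png",im); np.save("w1.npy",np.r_[P,Q]); print(arm.read_time(),P,arm.read_joint_positions())
E
```

```text
1 [array([-0.39,  0.43,  0.59,  1.5 , -0.25,  1.29,  0.01]), array([-0.33,  0.52,  0.41,  2.05, -0.34,  0.63,  0.08]), array([-0.32,  0.54,  0.58,  1.36, -0.29,  1.33,  0.05])]
-1 [array([ 0.63,  0.6 , -1.15,  1.46,  0.54,  1.43,  2.39]), array([ 0.17,  0.51, -0.31,  2.03,  0.26,  0.63,  2.6 ]), array([ 0.58,  0.7 , -1.15,  1.33,  0.63,  1.5 ,  2.4 ])]
[array([ 0.49,  0.87, -0.96,  2.03,  1.84,  0.85, -0.32]), array([-0.41,  0.47,  0.39,  2.11,  0.63,  0.02,  0.61])]
[array([ 0.56,  0.99, -1.15,  2.09,  2.  ,  1.08, -0.38]), array([ 0.38,  0.56, -0.77,  2.14,  1.81,  0.65, -0.45])]
2.825 [ 0.56517539 -0.01353387  0.41965802] [-0.39002488  0.43415978  0.59325918  1.49509711 -0.24778835  1.28844112
  0.00675195]
```

View pics/w1.png

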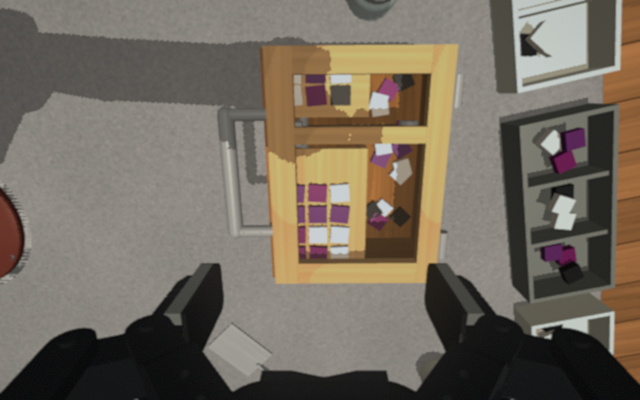

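The wrist view from above shows the lid corners at about (262,45), (459,44), (436,282) and (275,283), and the handle bar from (226,112) to (236,233).

Run:
```python
from h import *
d=np.load("w1.npy"); p,q=d[:3],d[3:]
im=cv2.imread("pics/w1.png"); hsv=cv2.cvtColor(im,cv2.COLOR_BGR2HSV)
m=cv2.inRange(hsv,(10,80,70),(28,255,255)); m[:, :250]=0; m[:,470:]=0; m[:30]=0
c=max(cv2.findContours(m,0,2)[0],key=cv2.contourArea); c=cv2.convexHull(c)
a=cv2.approxPolyDP(c,12,True)[:,0]; print(a.tolist())
I=[(262,45),(459,44),(436,282),(275,283)]  # front +y, back +y, back -y, front -y
M=np.array([[-85,120],[90,120],[90,-120],[-85,-120]])/1000
P=np.array([wcast(u,.152,p,q)[:2] for u in I])
A=M-M.mean(0);B=P-P.mean(0); th=np.arctan2((A[:,0]*B[:,1]-A[:,1]*B[:,0]).sum(),(A*B).sum())
R=frame(th)[:2,:2]; t=P.mean(0)-R@M.mean(0); print(th,t,((M@R.T+t-P)*1e3).round(1).tolist())
for u in[(227,115),(236,230)]: print(R.T@(wcast(u,.147,p,q)[:2]-t))
```

```text
[[457, 44], [426, 282], [276, 283], [260, 48]]
-0.21696977110103788 [ 0.59716442 -0.02283284] [[0.7, -0.6], [-0.5, 0.2], [-1.0, 0.5], [0.9, -0.1]]
[-0.12393366  0.05950881]
[-0.12503054 -0.05921819]
```

```bash
cat >> h.py <<'E'
TH=-.217; T0=np.array([.5972,-.0228,0]); F=frame(TH)
def W(x,y,z): return T0+F@np.array([x,y,z])
def handle(a): # lid angle -> handle in chest frame
    return np.array([.09-.215*np.cos(a)-.006*np.sin(a)*-1*-1 if 0 else .09-.215*np.cos(a)+.006*np.sin(a),0,.14+.215*np.sin(a)+.006*np.cos(a)])
def tcp_for(pt,tilt,d=.054): # chest-frame grasp point -> world tcp
    return (T0+F@(np.array(pt)-d*np.array([np.sin(tilt),0,-np.cos(tilt)]))).tolist()
def st(s=""):
    print(s,round(arm.read_time(),2),"ft",np.round(arm.read_ft_force(),1),"op",round(arm.read_opening(),3),"ff",np.round(arm.read_finger_force(),1))
def chest(): # grasp point in chest frame
    p=np.array(arm.read_tool_pos()); R=Rot.from_quat(arm.read_eef_rot()).as_matrix()
    return F.T@(p+R[:,2]*.054-T0)
E
sed -i 's/ if 0 else .*\*np.sin(a),0,/,0,/; s/-.006\*np.sin(a)\*-1\*-1/+.006*np.sin(a)/' h.py; grep -n "215" h.py
python3 - <<'E'
from h import *
q=quat(TH,0,'x',1).tolist()
h=handle(0); print(h)
arm.move_gripper(.37,20)
arm.movep(tcp_for(h+[0,0,.05],0),q); st()
arm.line_to(tcp_for(h+[0,0,.002],0),.1); st("down")
arm.move_gripper(0.0,25); st("grip"); print(chest())
for a in np.linspace(0,.3,4)[1:]:
    arm.line_to(tcp_for(handle(a)+[0,0,.002],0),.08); st(f"{a:.2f}")
cv2.imwrite("pics/s1.png",snapshot("side")[100:300,220:460].repeat(2,0).repeat(2,1))
E
```

```text
21:    return np.array([.09-.215*np.cos(a)+.006*np.sin(a),0,.14+.215*np.sin(a)+.006*np.cos(a)])
[-0.125  0.     0.146]
 4.18 ft [-0.3 -1.3  0.5] op 0.373 ff 0.0
down 4.82 ft [ 0.7 -0.7  0.1] op 0.37 ff 0.0
grip 5.09 ft [-4.7  1.   5. ] op 0.172 ff 24.4
[-1.27633809e-01  2.48809967e-05  1.48471217e-01]
0.10 5.51 ft [-5.7  0.2 -1.1] op 0.181 ff 24.6
0.20 5.92 ft [-7.5  2.  -0.7] op 0.174 ff 24.6
0.30 6.34 ft [-6.9  1.6 -0.6] op 0.177 ff 24.6
```

Run:
```python
from h import *
for a in list(np.linspace(.3,1.2,8)[1:])+[1.22,1.24,1.255]:
    arm.line_to(tcp_for(handle(a)+[-.001,0,.002],0),.1 if a<1.15 else .04)
    f=np.array(arm.read_ft_force()); st(f"{a:.2f}")
    if np.linalg.norm(f)>25: break
print(chest(),handle(1.24))
cv2.imwrite("pics/s2.png",np.hstack([cv2.resize(snapshot("side")[80:280,260:460],None,fx=2,fy=2),cv2.resize(snapshot("scene")[60:260,200:400],None,fx=2,fy=2)]))
```

```text
0.43 6.82 ft [-8.3  1.9  1.4] op 0.172 ff 24.6
0.56 7.24 ft [-10.6   2.    4.6] op 0.175 ff 24.7
0.69 7.67 ft [-14.5   2.9   8.5] op 0.177 ff 24.8
0.81 8.09 ft [-17.5   4.5  16.9] op 0.175 ff 25.1
0.94 8.52 ft [-15.    3.7  20.1] op 0.176 ff 25.8
[-3.52249642e-02  1.69465982e-04  3.24461875e-01] [0.0258435  0.         0.34529234]
```

View pics/s2.png

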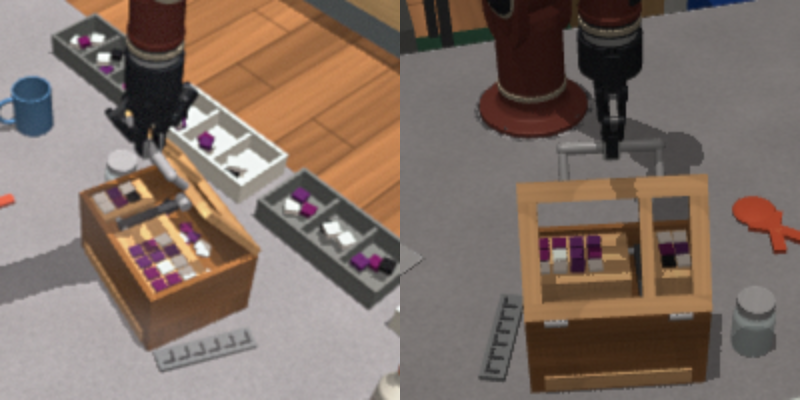

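The lid is rising on the handle. The outward radial force shows that my chest estimate is about 3 mm too far from the robot, so I'll continue with a small force-following correction along the radius.

Run:
```python
from h import *
o=np.array([-.001,0,.002])
def corr(a):
    global o
    f=F.T@np.array(arm.read_ft_force()); r=np.array([-np.cos(a),0,np.sin(a)])
    o=o+np.clip(.08e-3*(f@r),-.002,.002)*r
    return f
a=.943
for k in range(14):
    f=corr(a); print(round(a,3),f.round(1),(o*1e3).round(1),chest().round(4))
    t=np.array([np.sin(a),0,np.cos(a)]) # rising direction
    if k>2 and f@t< -9: print("stop");break
    a=a if k==0 else min(a+(.06 if a<1.15 else .025),1.30)
    arm.line_to(tcp_for(handle(a)+o,0),.06)
st(); np.save("o.npy",o); print(arm.read_time())
cv2.imwrite("pics/s3.png",snapshot("side"))
```

```text
0.943 [-15.7   1.5  20.6] [-2.2  0.   3.6] [-3.550e-02  2.000e-04  3.243e-01]
0.943 [-11.3   0.2  11.8] [-2.9  0.   4.7] [-3.530e-02  2.000e-04  3.246e-01]
1.003 [-5.6  0.7  7.5] [-3.3  0.   5.3] [-2.330e-02  2.000e-04  3.324e-01]
1.063 [-3.8  1.   6. ] [-3.6  0.   5.8] [-1.19e-02  2.00e-04  3.39e-01]
1.123 [-3.9  0.5  5.1] [-3.8  0.   6.2] [-0.000e+00  2.000e-04  3.447e-01]
1.183 [-3.3  0.8  5.3] [-4.   0.   6.7] [1.160e-02 2.000e-04 3.495e-01]
1.208 [-2.3  1.1  5.5] [-4.2  0.   7.1] [1.660e-02 2.000e-04 3.513e-01]
1.233 [-1.3  1.3  4.7] [-4.3  0.   7.5] [2.100e-02 2.000e-04 3.526e-01]
1.258 [-6.2  0.6  3.9] [-4.5  0.   7.9] [2.330e-02 2.000e-04 3.536e-01]
1.283 [-16.1   0.8   4.1] [-4.6  0.   8.6] [2.350e-02 2.000e-04 3.536e-01]
stop
 11.33 ft [-15.6   4.3   4.1] op 0.175 ff 25.8
11.3333
```

The lid is at its stop: 16 N against it, with no further motion. The stop position puts the chest 2.5 mm nearer. I'll release, back off, and check reachability for the stay.

```bash
sed -i 's/^TH=.*/TH=-.217; F=frame(TH); T0=np.array([.5972,-.0228,0])+F@np.array([-.0025,0,0])/' h.py
cat >> h.py <<'E'
def roller(a,r=.11): return np.array([-.052+r*np.cos(a),.04,.118+r*np.sin(a)])
def back(pt,tilt,d): return np.array(pt)-d*np.array([np.sin(tilt),0,-np.cos(tilt)])
E
python3 - <<'E'
from h import *
p=np.array(arm.read_tool_pos())
p=p+F@[-.0025,0,0]; arm.line_to(p.tolist(),.03); st()
arm.move_gripper(.37); st("open")
arm.line_to((p+[0,0,.06]).tolist(),.15)
arm.line_to((p+F@[-.13,0.04,.06]).tolist(),.25); st()
print("now",np.round(arm.read_joint_positions(),2),chest())
def ik(x,q):
    j=arm.ik(list(x),list(q)); return None if j is None else np.round(j,2).tolist()
for tl in(.55,.62,.7):
  for s in (1,-1):
    q=quat(TH,tl,'y',s)
    print(tl,s,"appr",ik(tcp_for(back(roller(0),tl,.1),tl),q))
    for a in (0,.3,.6,.95): print("   ",a,ik(tcp_for(roller(a),tl),q))
cv2.imwrite("pics/s4.png",np.hstack([cv2.resize(snapshot("side")[80:280,260:460],None,fx=2,fy=2),cv2.resize(snapshot("scene")[60:260,200:400],None,fx=2,fy=2)]))
E
```

```text
11.82 ft [0.4 1.1 0.4] op 0.173 ff 25.5
open 12.12 ft [0.2 0.1 0. ] op 0.371 ff 0.0
 13.37 ft [ 0.3 -0.1 -0.4] op 0.365 ff 0.0
now [-0.56  0.29  0.6   1.56 -0.17  1.34 -0.15] [-0.1047589   0.03980113  0.41317037]
0.55 1 appr [-0.38, 0.48, 0.32, 2.06, 0.28, 0.11, 0.96]
    0 [0.14, 0.69, -0.39, 1.98, 1.68, 0.41, -0.31]
    0.3 [-0.31, 0.62, 0.28, 1.98, 0.23, 0.04, 1.01]
    0.6 [-0.32, 0.55, 0.29, 2.0, 0.24, 0.09, 1.01]
    0.95 [-0.36, 0.48, 0.31, 2.04, 0.27, 0.13, 0.97]
0.55 -1 appr [-0.56, 0.52, 0.59, 2.06, -0.85, 0.15, -1.08]
    0 [-0.22, 0.67, 0.16, 1.99, 1.98, 0.08, 2.42]
    0.3 [-0.37, 0.63, 0.39, 1.99, -1.02, 0.07, -0.9]
    0.6 [-0.47, 0.59, 0.52, 2.0, -0.94, 0.14, -0.99]
    0.95 [-0.57, 0.53, 0.62, 2.04, -0.84, 0.18, -1.09]
0.62 1 appr [0.24, 0.52, -0.58, 2.11, 1.64, 0.51, -0.32]
    0 [0.46, 0.87, -0.96, 2.02, 1.86, 0.86, -0.33]
    0.3 [0.37, 0.72, -0.77, 2.01, 1.76, 0.67, -0.32]
    0.6 [-0.32, 0.55, 0.27, 2.05, 2.02, 0.07, -0.78]
    0.95 [-0.44, 0.49, 0.4, 2.09, 1.18, 0.02, 0.04]
0.62 -1 appr [-0.42, 0.48, 0.35, 2.13, 2.06, 0.06, 2.3]
    0 [-0.11, 0.66, -0.02, 2.04, 2.21, 0.25, 2.21]
    0.3 [-0.24, 0.61, 0.17, 2.03, 2.24, 0.13, 2.15]
    0.6 [-0.25, 0.54, 0.16, 2.05, 1.8, 0.12, 2.6]
    0.95 [-0.48, 0.5, 0.46, 2.09, -0.95, 0.01, -0.97]
0.7 1 appr [0.54, 0.74, -1.15, 2.18, 1.83, 0.97, -0.42]
    0 [0.54, 1.0, -1.15, 2.07, 2.0, 1.09, -0.37]
    0.3 [0.54, 0.92, -1.15, 2.06, 1.92, 1.04, -0.34]
    0.6 [0.55, 0.83, -1.15, 2.08, 1.85, 0.99, -0.33]
    0.95 [0.55, 0.73, -1.15, 2.12, 1.78, 0.95, -0.34]
0.7 -1 appr [-0.18, 0.47, -0.01, 2.2, 2.17, 0.32, 2.2]
    0 [-0.0, 0.68, -0.2, 2.09, 2.28, 0.45, 2.17]
    0.3 [-0.0, 0.62, -0.2, 2.08, 2.16, 0.41, 2.29]
    0.6 [-0.14, 0.54, -0.02, 2.1, 2.17, 0.29, 2.24]
    0.95 [-0.29, 0.47, 0.17, 2.14, 2.21, 0.21, 2.17]
```

View pics/s4.png

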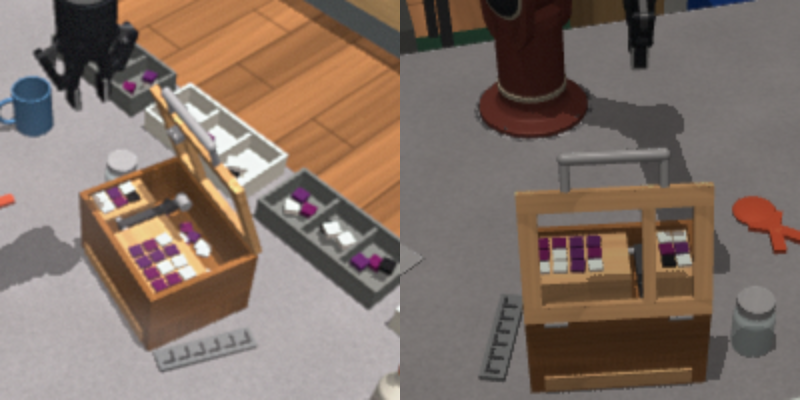

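Run:
```python
from h import *
q7=quat(TH,.7,'y',1).tolist(); q=quat(TH,.66,'y',1).tolist()
for d in(.25,.2,.15,.1):
    x=tcp_for(back(roller(0),.7,d),.7); j=arm.ik(x,q7); print(d,np.round(x,3),None if j is None else np.round(j,2))
    if j is not None: break
arm.move_gripper(.55)
arm.move_j(list(j)); st("mv"); print(chest())
arm.line_to(tcp_for(back(roller(0),.66,.09),.66),.2,ori=q); st(); print(chest(),np.round(arm.read_joint_positions(),2))
np.save("w2.npy",np.r_[arm.read_tool_pos(),arm.read_eef_rot()])
cv2.imwrite("pics/w2.png",snapshot("wrist")); cv2.imwrite("pics/s5.png",np.hstack([cv2.resize(snapshot("side")[80:280,260:460],None,fx=2,fy=2),cv2.resize(snapshot("scene")[60:260,200:400],None,fx=2,fy=2)]))
a=cv2.imread("pics/s5.png"); b=cv2.imread("pics/w2.png"); b=cv2.resize(b,(320,200))
cv2.imwrite("pics/m5.png",np.vstack([a[:,:800],np.hstack([b,np.zeros((200,480,3),np.uint8)])]))
```

```text
0.25 [0.469 0.046 0.351] [-0.86  0.16  0.65  2.26  1.06  0.23  0.12]
mv 14.89 ft [-0.4  0.   0.4] op 0.549 ff 0.0
[-0.10196796  0.03986129  0.31017813]Traceback (most recent call last):
  File "<stdin>", line 8, in <module>
station.MotionError: the arm cannot follow that straight line within its joint ranges
```

Run:
```python
from h import *
j0=np.array(arm.read_joint_positions()); j1=np.array([.54,.50,-1.15,2.18,1.83,.97,-.42])
for s in(.34,.67,1):
    arm.move_j((j0+s*(j1-j0)).tolist()); R=Rot.from_quat(arm.read_eef_rot()).as_matrix()
    print(s,chest().round(3),(F.T@R[:,2]).round(2)); st()
    if chest()[2]<.2: break
q=quat(TH,.66,'y',1).tolist()
for d in(.14,.09,-.004): print(np.round(arm.ik(tcp_for(back(roller(0),.66,d),.66),q),2))
```

```text
0.34 [-0.086  0.031  0.262] [ 0.61 -0.15 -0.78]
 15.53 ft [0.3 0.7 0.1] op 0.554 ff 0.0
0.67 [-0.054  0.037  0.252] [ 0.66 -0.15 -0.73]
 16.15 ft [ 0.3 -0.3 -0.2] op 0.549 ff 0.0
1 [-0.008  0.041  0.316] [ 0.8  -0.05 -0.6 ]
 16.77 ft [ 0.4 -0.1  0.7] op 0.549 ff 0.0
[ 0.55  0.61 -1.13  2.16  1.65  0.86 -0.31]
[ 0.52  0.73 -1.09  2.13  1.77  0.9  -0.36]
[ 0.48  0.91 -1.    2.04  1.94  0.92 -0.38]
```

Run:
```python
from h import *
q=quat(TH,.66,'y',1).tolist()
arm.movep(tcp_for(back(roller(0),.66,.09),.66),q); st(); print(chest(),np.round(arm.read_joint_positions(),2))
np.save("w2.npy",np.r_[arm.read_tool_pos(),arm.read_eef_rot()])
b=cv2.resize(snapshot("wrist"),(320,200))
a=np.hstack([cv2.resize(snapshot("side")[80:280,260:460],None,fx=2,fy=2),cv2.resize(snapshot("scene")[60:260,200:400],None,fx=2,fy=2)])
cv2.imwrite("pics/m5.png",np.vstack([a,np.hstack([b,np.zeros((200,480,3),np.uint8)])]))
```

```text
17.35 ft [-0.3  0.5  1. ] op 0.553 ff 0.0
[0.00234523 0.04153274 0.18945119] [ 0.52  0.73 -1.09  2.13  1.77  0.9  -0.36]
```

View pics/m5.png

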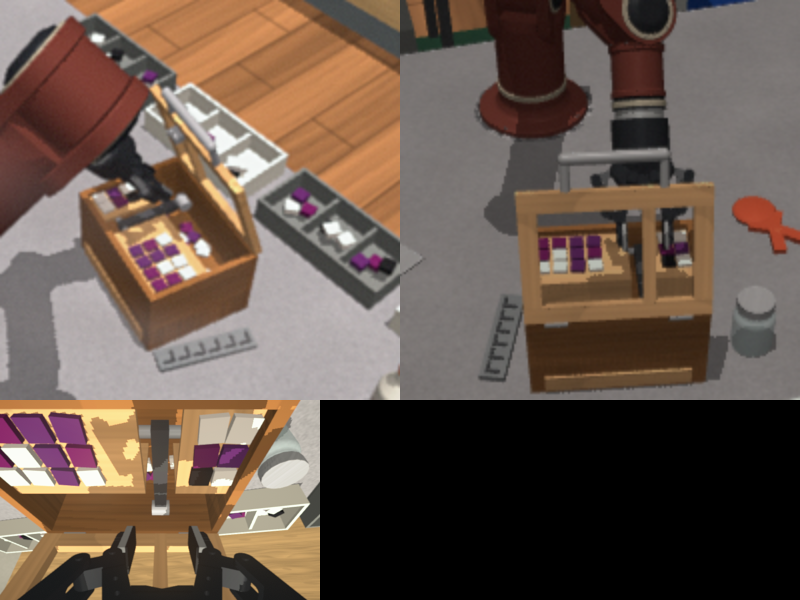

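The fingers straddle the stay (wrist inset: stay at col ~160, finger mid ~162). Now I'll descend along the tool axis and grip the roller.

Run:
```python
from h import *
for d in(.04,.004):
    arm.line_to(tcp_for(back(roller(0),.66,d),.66),.1); st(d)
    if np.linalg.norm(arm.read_ft_force())>8: break
else:
    arm.move_gripper(0,40); st("grip"); print(chest(),roller(0))
```

```text
0.04 18.15 ft [-0.  -0.3  0. ] op 0.547 ff 0.0
0.004 18.66 ft [-0.3 -0.1 -0.6] op 0.549 ff 0.0
grip 19.0 ft [-3.2 -0.4  4.1] op 0.25 ff 40.9
[0.05527737 0.0400068  0.12194197] [0.058 0.04  0.118]
```

Run:
```python
from h import *
for a in np.linspace(0,.96,7)[1:]:
    arm.line_to(tcp_for(back(roller(a),.66,.004),.66),.07); st(f"{a:.2f}")
    if np.linalg.norm(arm.read_ft_force())>30: break
print(chest(),back(roller(a),.66,.004))
cv2.imwrite("pics/m6.png",np.hstack([cv2.resize(snapshot("side")[80:280,260:460],None,fx=2,fy=2),cv2.resize(snapshot("scene")[60:260,200:400],None,fx=2,fy=2)]))
```

```text
0.16 19.4 ft [-1.  -0.7  0.1] op 0.248 ff 40.4
0.32 19.8 ft [-0.1  0.  -0.7] op 0.241 ff 40.3
0.48 20.2 ft [ 1.4 -0.8 -0.1] op 0.246 ff 40.3
0.64 20.6 ft [ 0.2 -0.1  0.2] op 0.245 ff 40.3
0.80 21.0 ft [ 0.3 -1.2  1.6] op 0.247 ff 40.4
0.96 21.4 ft [ 1.3 -1.8  2.3] op 0.249 ff 40.4
[0.0085545  0.03988732 0.21189914] [0.00863473 0.04       0.21127104]
```

View pics/m6.png

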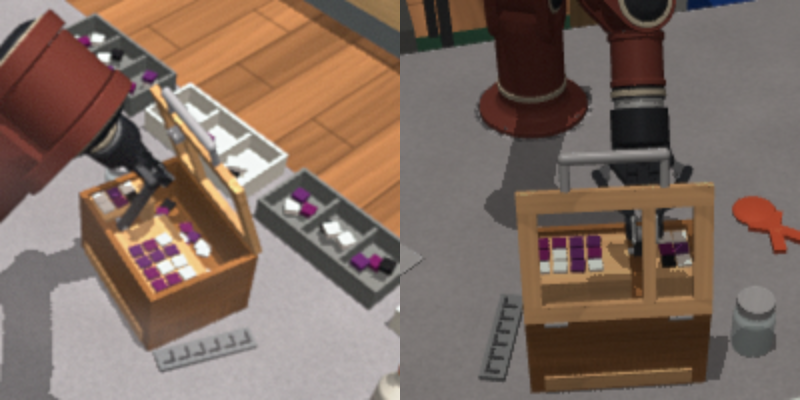

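The stay is up at about 0.96 rad. I'll release, back off along the tool axis, and return to above the handle.

Run:
```python
from h import *
arm.move_gripper(.55); st("open")
arm.line_to(tcp_for(back(roller(.96),.66,.11),.66),.2)
p=np.array(arm.read_tool_pos()); print(chest())
try: arm.line_to((p+[0,0,.06]).tolist(),.2)
except arm.MotionError as e: print(e)
j0=np.array(arm.read_joint_positions()); j1=np.array([-.56,.29,.6,1.56,-.17,1.34,-.15]); print(chest(),j0.round(2))
for s in(.33,.67,1):
    j=j0+s*(j1-j0)
    if s<1: j[1]-=.15
    arm.move_j(j.tolist()); print(s,chest().round(3))
    if chest()[2]<.2: break
st()
cv2.imwrite("pics/m7.png",np.hstack([cv2.resize(snapshot("side")[80:280,260:460],None,fx=2,fy=2),cv2.resize(snapshot("scene")[60:260,200:400],None,fx=2,fy=2)]))
```

```text
open 21.87 ft [ 1.  -0.  -0.3] op 0.55 ff 0.0
[-0.05615998  0.03927166  0.29461118]
[-0.0557695   0.03845209  0.35377235] [ 0.75  0.36 -1.29  2.03  1.18  0.78  0.13]
0.33 [-0.078 -0.02   0.387]
0.67 [-0.107 -0.023  0.408]
1 [-0.105  0.044  0.412]
 24.96 ft [-0.3 -0.6 -0.8] op 0.545 ff 0.0
```

View pics/m7.png

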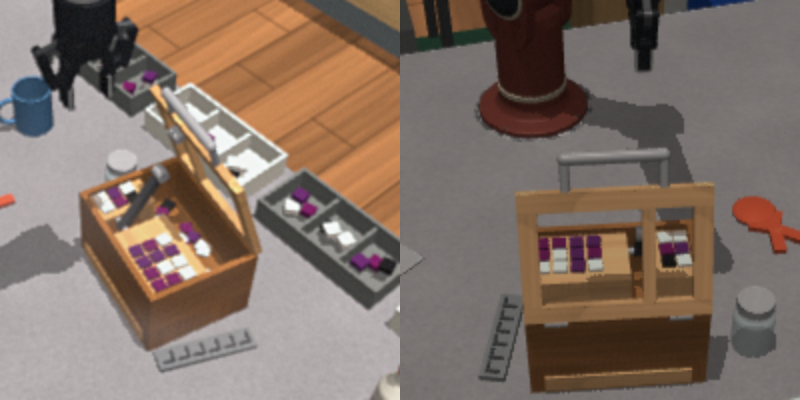

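The stay stands on its own and the lid is at its stop. Now I'll grip the handle and lower it with force-following.

```bash
cat >> h.py <<'E'
def fchest(n=3):
    return F.T@np.mean([arm.read_ft_force() for _ in range(n)],0)
def radial(o,a,lim=.0015):
    f=fchest(); r=np.array([-np.cos(a),0,np.sin(a)]); t=np.array([np.sin(a),0,np.cos(a)])
    return o+np.clip(.08e-3*(f@r),-lim,lim)*r, f@r, f@t
E
python3 - <<'E'
from h import *
q=quat(TH,0,'x',1).tolist(); h=np.array([.0255,0,.3495])
arm.move_gripper(.37)
arm.movep(tcp_for(h+[0,0,.05],0),q); st()
arm.line_to(tcp_for(h,0),.1); st("down")
arm.move_gripper(0,25); st("grip"); print(chest())
o=h-handle(1.24); a=1.24
while a>.86:
    a-=.06 if a>1 else .04
    arm.line_to(tcp_for(handle(a)+o,0),.06); o,fr,ft=radial(o,a); print(round(a,3),round(fr,1),round(ft,1),(o*1e3).round(1))
    if ft>6: break
st(); np.save("o.npy",np.r_[o,a])
E
```

```text
25.97 ft [-0.   1.   0.4] op 0.371 ff 0.0
down 26.62 ft [-0.1 -0.2  0.7] op 0.372 ff 0.0
grip 26.89 ft [-1.9  0.5  3.6] op 0.172 ff 24.8
[2.56251232e-02 3.09670220e-05 3.50753959e-01]
1.18 5.8 1.4 [-0.5  0.   4.6]
1.12 3.0 1.2 [-0.6  0.   4.9]
1.06 1.8 0.7 [-0.7  0.   5. ]
1.0 0.7 1.1 [-0.7  0.   5. ]
0.96 0.2 0.8 [-0.7  0.   5. ]
0.92 1.6 0.1 [-0.8  0.   5.1]
0.88 -0.2 0.5 [-0.8  0.   5.1]
0.84 0.5 0.3 [-0.8  0.   5.2]
 29.52 ft [-0.4 -1.3  0.5] op 0.173 ff 24.9
```

Run:
```python
from h import *
o=np.load("o.npy"); a=o[3]; o=o[:3]
def ang(): 
    g=chest()-o; return np.arctan2(g[2]-.14,.09-g[0])-.006/.215
while a>.70:
    a-=.006
    arm.line_to(tcp_for(handle(a)+o,0),.02); o,fr,ft=radial(o,a,.0006); print(round(a,3),round(fr,1),round(ft,1),"act",round(ang(),4))
    if ft>8: break
st(); np.save("o.npy",np.r_[o,a])
cv2.imwrite("pics/m8.png",np.hstack([cv2.resize(snapshot("side")[80:280,260:460],None,fx=2,fy=2),cv2.resize(snapshot("scene")[60:260,200:400],None,fx=2,fy=2)]))
```

```text
0.834 0.4 0.3 act 0.8345
0.828 0.4 0.7 act 0.8287
0.822 -0.7 0.9 act 0.8213
0.816 0.5 0.3 act 0.8153
0.81 1.3 2.8 act 0.8126
0.804 1.5 4.7 act 0.8093
0.798 -3.0 3.6 act 0.7984
0.792 -1.9 2.7 act 0.789
0.786 -1.7 2.1 act 0.7834
0.78 0.2 2.3 act 0.7786
0.774 -0.1 2.2 act 0.7718
0.768 0.3 2.8 act 0.7666
0.762 0.6 2.1 act 0.7617
0.756 0.2 1.9 act 0.7546
0.75 -1.6 2.3 act 0.7492
0.744 0.0 1.8 act 0.7435
0.738 -0.9 3.5 act 0.7382
0.732 1.9 4.9 act 0.7372
0.726 1.9 7.6 act 0.7364
0.72 3.0 9.1 act 0.7359
 34.52 ft [ 3.2 -3.   8.9] op 0.175 ff 25.9
```

View pics/m8.png

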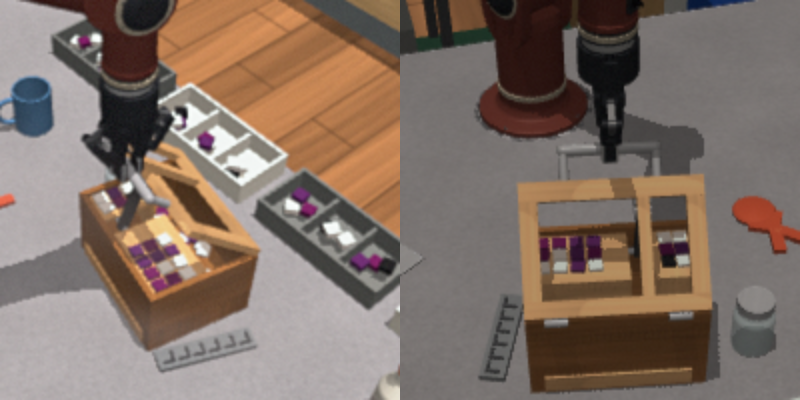

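The lid first met the roller at about 0.81, ran down, and then stalled hard at 0.736 with force building to 9 N. That is inside the 0.72–0.82 range and fits a catch face about 141 mm from the hinge. I'll press once more to confirm, then ease off and release.

Run:
```python
from h import *
d=np.load("o.npy"); a=d[3]; o=d[:3]
def ang():
    g=chest()-o; return np.arctan2(g[2]-.14,.09-g[0])-.006/.215
arm.line_to(tcp_for(handle(a-.004)+o,0),.02); arm.pause(.4); _,fr,ft=radial(o,a); print("press",fr,ft,ang())
for b in(a+.004,a+.008,a+.012,a+.016):
    arm.line_to(tcp_for(handle(b)+o,0),.02); _,fr,ft=radial(o,b); print(round(b,3),fr,ft,ang())
    if ft<2.5: break
g0=snapshot("scene")
arm.move_gripper(.37); st("open")
p=np.array(arm.read_tool_pos()); arm.line_to((p+[0,0,.08]).tolist(),.12)
arm.line_to((p+F@[-.08,0,.15]).tolist(),.2); arm.pause(1); st()
g1=snapshot("scene"); arm.pause(.5); g2=snapshot("scene")
for x,y in((g0,g1),(g1,g2)):
    D=cv2.absdiff(x,y).max(2)[184:262,240:370]; print("lid-area changed px",(D>40).sum())
```

```text
press 2.7992641852829525 11.034289365919038 0.7353304253896488
0.724 -0.05377281606029293 7.8615491827659225 0.7362083579181335
0.728 0.1852109191446156 6.9008091251483386 0.7365215192002859
0.732 -1.4689614505225013 5.625521292706299 0.7369790721084163
0.736 -2.2039425088774465 4.061193615326599 0.7374276342187303
open 36.63 ft [0.1 0.1 0.3] op 0.369 ff 0.0
 39.12 ft [-0.1 -0.1  0.2] op 0.37 ff 0.0
lid-area changed px 14
lid-area changed px 0
```

```bash
python3 -c "
from station import ticket; print(ticket.finish_job())"
```

```text
the job is handed in; nothing more can be done
None
```

The job is handed in at about 39 s of the 64 s: the lid went up to its stop, the stay was flipped up to about 0.96 rad, and the lid now rests on its roller at about 0.74 rad, pressed firm at 11 N, which I take to be the catch (judged by feel and angle, not seen), with the arm clear.

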